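Show the trainee which rock sample to weigh next

ROBOT

A 7-joint arm with a two-finger parallel gripper is mounted at the origin on the work surface. World frame = base frame: x ahead of the robot, y to its left, z up, the work surface at z = 0. Lengths are in m, angles in rad, forces in N, time in s.
With the tool pointing down it reaches from about 0.425 to 0.925 m from the base axis. Payload 6.8 kg.
Tool frame: the origin (TCP) lies between the finger pads, 19 mm behind the fingertips; this is the grasp point; z points along the fingers, y is the line along which they close (so a half turn about z gives the same grasp; the last joint's range is limited). The gripper opens to 88 mm and grips with 3 to 60 N. Pads are 20 mm wide; open, the fingers measure 115 mm over their backs; the gripper's body (75 mm by 178 mm) begins 61 mm behind the grasp point.
Start: joints at [1.194, 0.477, 0.022, 1.555, -0.011, 1.109, -0.083], TCP at [0.179, -0.651, 0.241] pointing down, gripper open.
Joint ranges: [-2.96, 2.96], [-0.34, 2.1], [-1.41, 1.46], [0.24, 2.44], [-1.37, 4.51], [0.17, 1.92], [-2.96, 2.96]. Speed limits (rad/s): [2.39, 2.39, 3.14, 3.14, 3.14, 3.14, 3.14].

INTERFACE

Orientations are given as a rotation vector (axis times angle).
In Python, from plant import ctrl gives the robot as it stands.
- The arm moves only by the tool drive_tool, never from a script. Its argument "motion" is a list of rows, each a list of 7 numbers: the closure, from -1 (fully open) to 1 (shut), so that 0 is half open, then the shift along the tool's x, y, z in units of 30 mm (1.0 is 30 mm), then the turn, a rotation vector about the tool's x, y, z in units of 5 degrees (1.0 is 5 degrees). A call has 1 to 5 rows; each row shifts and turns the commanded pose from where the row before left it, along the tool's axes as they then stand; what a row does not reach is not made up. A row lasts 1/10 s, in which the tool goes at most 50 mm and 8.59 degrees, less where a joint would pass 70% of its speed; a pose out of reach is approached as far as the arm can. A call is refused whole if a number of a shift passes 1 or a number of a turn 1, either way. A call with a gripper value outside its range is refused whole. The fingers move at their own pace and stop on an object; "grip_force" is the grip in N (left out, the last holds). Time passes only in rows, so rows that do not move let the fingers close. It gives the time, the measured TCP pose, the force, the opening and the grip force at its end, in the units of the state.
- ctrl.get_state(): the state, without advancing time (a new reading comes with each control period).
- ctrl.camera(name): name is "side" or "top" or "wrist"; returns (picture, depth): 480x640x3 uint8, red, green, blue; 480x640 float32, m along the optical axis (not along the pixel's ray), 0 where there is no reading.
- ctrl.camera_params(name): a dict with "intrinsics" (3x3 intrinsics, pixels), "dist" ([k1, k2, p1, p2, k3] as OpenCV has them; the pictures are not rectified), "origin" and "attitude" of the camera in the world; the wrist camera has in their place "hand_eye" (4x4, takes a point from camera to tool coordinates, whose origin is the TCP and whose axes are the flange's). Camera axes: x right, y up, looking along -z (the intrinsics and any distortion apply to the point x, -y, -z); pixel columns grow to the right and rows downward; lengths in m; the calibration is good to about 2 mm. A picture is of the moment at which its call begins: read the wrist's pose just before it. camera_params takes no time and is no camera call.
- ctrl.sign_off(): hands the job in; it is judged then, once.
The state is a dict: "time_s": time; "joint_positions": joint angles; "qd": joint speeds; "effort": joint torques, N m; "eef_pos": TCP position; "orientation": TCP orientation; "wrist_force": force on the tool from outside, world axes, zero at the start; "torque": the same for the moment, N m; "finger_gap": opening from 0.0 (shut) to 1.0 (fully open); "grasp_force": force on a finger pad.
Only numpy, scipy, OpenCV 4.12 (cv2) and the standard library are available. Lean on these libraries where they do the work, as an engineer would, in place of code of your own. Each camera call takes 0.05 s, during which the arm holds its last target. There are 200 camera calls.

TASK

Show the trainee which sample to weigh next: press the call button and let it come back up, then point at the small round sample in the tray with the fingertips about three centimetres above its middle and stay there for two seconds, then point in the same way at the middle of the balance's round pan for two seconds. Finish still pointing at the pan, with the arm at rest there. Apart from the button, touch none of the things on the bench, lift and move nothing, and do not dip down over any of the other samples.

Things in the scene. Friction and masses are not known exactly. Their poses are not given: they have to be found in the camera images.
- call (a joint): Travel of the call button in m: 0 up, 0.006 fully down; a spring returns it (fully down takes 5 N).
- call_top (a point): Centre of the top face of the call button: a single black round cap 36 mm across in a low white housing, standing by itself on the bench; press it straight down.
- small_round: The sample to point at: a small round puck, 25 mm across. It stands upright, loose, in one compartment of the tray (any of the four); black resin with a rough grey rock face on top. Origin: centre of its underside, z up; 20 mm tall.
- small_round_top (a point): Centre of the small round sample's top face, 20 mm above its origin.
- large_round: Another sample, a large round puck 50 mm across. It stands upright, loose, in one compartment of the tray (any of the four); black resin with a rough grey rock face on top. Origin: centre of its underside, z up; 20 mm tall.
- large_round_top (a point): Centre of the large round sample's top face.
- square_block: Another sample, a square block 44 x 44 mm. It stands upright, loose, in one compartment of the tray (any of the four); black resin with a rough grey rock face on top. Origin: centre of its underside, z up; 20 mm tall.
- square_block_top (a point): Centre of the square sample's top face.
- oblong_block: Another sample, an oblong block 60 x 28 mm (long side along its x). It stands upright, loose, in one compartment of the tray (any of the four); black resin with a rough grey rock face on top. Origin: centre of its underside, z up; 20 mm tall.
- oblong_block_top (a point): Centre of the oblong sample's top face.
- tray: Low white open tray fixed to the bench, 170 x 170 mm, 12 mm tall, floor 4 mm thick, split by thin walls into four compartments whose middles lie about 41 mm from its centre in x and in y. Origin: centre of its underside.
- balance: White laboratory balance fixed to the bench, 240 mm deep (its x) by 170 mm wide (its y), housing 60 mm tall with a display at its front (-x) end. Origin: centre of its underside.
- pan_center (a point): Middle of the top of the balance's round steel pan: 120 mm across, top 80 mm above the bench, 40 mm from the balance's origin along its +x.
- petri_dish: Bystander: closed glass dish 90 mm across, 16 mm tall, loose on the bench. Origin: centre of its underside.
- reagent_bottle: Bystander: amber bottle with black cap, 40 mm across, 85 mm tall, loose on the bench. Origin: centre of its underside.
- slide_box: Bystander: black and grey slide box 100 x 85 mm, 35 mm tall, loose on the bench. Origin: centre of its underside.
Things that resemble listed ones, but are neither listed nor needed, are in the scene too. Leave any orange look-alike of the small_round alone.

How it is judged:
By the outcome, as a careful person would: the job done as asked, in the order asked, and still so for the second after the job is handed in, with the robot touching nothing.
It also fails if it takes over 56 s, if anything falls off the work surface, if the arm or the gripper's body presses on something with over 40 N, if the wrist force passes 120 N, or if a joint passes its speed limit or range.

## Working session

There is one attempt and no reset: what is moved stays moved. The work goes in short steps, Python scripts to look and compute and a tool call to move; the robot and the scene stay as the last step left them, time stands still between calls to the robot, and variables do not carry over. Pictures are saved under pics/ and viewed, at most 10 in all, crops included, and the job is handed in when it is done.

Besides the shell and the picture viewer there is one more tool, called by a JSON object that holds its "api" and its "payload", one argument or row to a line. drive_tool: Moves the arm, as the interface text tells. Its arguments: {"type":"object","properties":{"motion":{"type":"array"},"grip_force":{"type":"number"}},"required":["motion"]}

```bash
ls; mkdir -p pics; cat > h.py <<'E'
import numpy as np, cv2
from scipy.spatial.transform import Rotation as R
from plant import ctrl
def snap(n):
    s=ctrl.get_state(); im,d=ctrl.camera(n); np.savez(f'{n}.npz',im=im,d=d,p=s['eef_pos'],o=s['orientation'])
    cv2.imwrite(f'pics/{n}_{s["time_s"]:.2f}.png',im[:,:,::-1]); return im,d
E
python3 - <<'E'
from h import *
print(ctrl.get_state())
for n in ('top','side'):
    snap(n); print(n,ctrl.camera_params(n))
print(ctrl.camera_params('wrist'))
E
ls pics
```

```text
pics
{'time_s': 0.0, 'joint_positions': array([ 1.19391186,  0.47778482,  0.02232719,  1.55641906, -0.01150871,
        1.10929975, -0.08311991]), 'qd': array([ 0.00089987, -0.00057011,  0.00081022,  0.00067539, -0.00158365,
       -0.00133426,  0.00278447]), 'effort': array([ 7.67450274e-05, -5.82855856e+01,  1.53491646e+00, -2.72617328e+01,
       -5.43019641e-02,  1.69100793e-02,  1.19032957e-04]), 'eef_pos': array([ 0.17910317, -0.65022685,  0.24040537]), 'orientation': array([-3.11153118e+00, -4.20716188e-01,  5.58219444e-04]), 'wrist_force': array([0.02151406, 0.00115709, 0.24427848]), 'torque': array([-0.00643592, -0.07005997, -0.0035638 ]), 'grasp_force': 0.0, 'finger_gap': 1.0005560974397811}
top {'intrinsics': array([[503.31389012,   0.        , 324.49602552],
       [  0.        , 503.31389012, 235.81240484],
       [  0.        ,   0.        ,   1.        ]]), 'dist': array([-0.09709225,  0.        ,  0.        ,  0.        ,  0.        ]), 'origin': array([ 0.40544002, -0.03102482,  1.03364664]), 'attitude': array([ 0.15990009, -0.15035299, -1.58409154])}
side {'intrinsi
[... 287 characters left out ...]
.54146024]), 'attitude': array([ 1.04571025, -0.02261279, -0.08944434])}
{'intrinsics': array([[405.46095752,   0.        , 319.91664641],
       [  0.        , 405.46095752, 244.51064514],
       [  0.        ,   0.        ,   1.        ]]), 'dist': array([0.00107555, 0.        , 0.        , 0.        , 0.        ]), 'hand_eye': array([[ 6.81073023e-04,  9.67453181e-01,  2.53049162e-01,
         6.90979080e-02],
       [ 9.99999757e-01, -6.96921664e-04, -2.70057285e-05,
         5.49491799e-04],
       [ 1.50228665e-04,  2.53049119e-01, -9.67453421e-01,
        -1.43152471e-01],
       [ 0.00000000e+00,  0.00000000e+00,  0.00000000e+00,
         1.00000000e+00]])}
side_0.05.png
top_0.00.png
```

View pics/top_0.00.png

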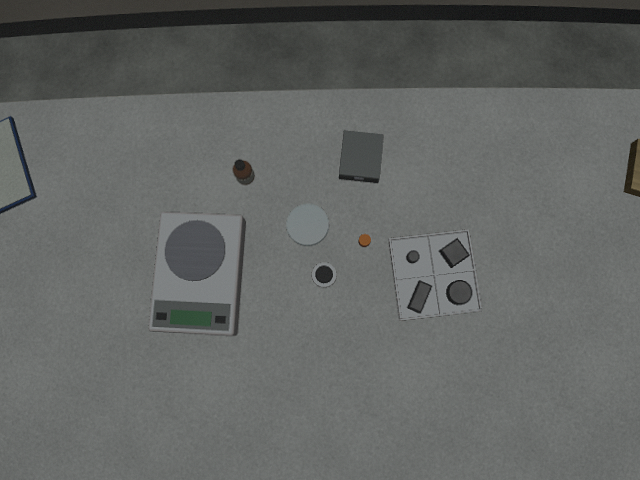

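View pics/side_0.05.png

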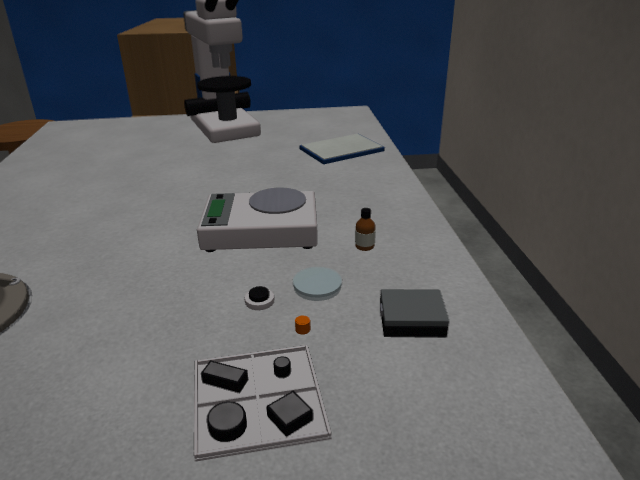

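The top view shows the button at (324,274), the small round sample at (413,257), the pan at (195,250) and the orange decoy at (365,240). In the side view the button is at (259,295), the sample at (282,366) and the pan at (278,200).

```bash
cat >> h.py <<'E'
def ray(n,uv,T=None):
    c=ctrl.camera_params(n)
    x,y=cv2.undistortPoints(np.array([[uv]],float),c['intrinsics'],c['dist'])[0,0]
    v=np.array([x,-y,-1.])
    if T is None: return np.array(c['origin']),R.from_rotvec(c['attitude']).apply(v)
    H=T@c['hand_eye']; return H[:3,3],H[:3,:3]@v
def onz(o,v,z): return o+v*(z-o[2])/v[2]
def tri(a,b):
    (o1,v1),(o2,v2)=a,b
    s=np.linalg.lstsq(np.c_[v1,-v2],o2-o1,rcond=None)[0]
    p,q=o1+s[0]*v1,o2+s[1]*v2
    return (p+q)/2,np.linalg.norm(p-q)
def blob(mask,seed):
    n,l,st,c=cv2.connectedComponentsWithStats(mask.astype(np.uint8)); k=l[seed[1],seed[0]]
    return c[k],st[k]
E
python3 - <<'E'
from h import *
D={n:np.load(n+'.npz') for n in('top','side')}
for name,t,s,z in(('button',(324,274),(259,293),None),('small',(413,257),(282,362),.024),('pan',(195,250),(278,200),.08)):
    for n,uv in(('top',t),('side',s)):
        g=cv2.cvtColor(D[n]['im'],cv2.COLOR_RGB2GRAY); d=D[n]['d']; g0=int(g[uv[1],uv[0]])
        c,st=blob(abs(g.astype(int)-g0)<14 if name=='pan' else g<g0+20,uv)
        o,v=ray(n,c); dz=np.median(d[uv[1]-2:uv[1]+3,uv[0]-2:uv[0]+3])
        print(name,n,g0,c.round(1),st,'depthpt',(o+v*dz).round(4),'onz',onz(o,v,z or .02).round(4))
E
```

```text
button top 39 [323.7 274.1] [316 266  17  17 229] depthpt [ 0.5287 -0.0237  0.0215] onz [ 0.5289 -0.0237  0.02  ]
button side 11 [258.4 293.9] [249 287  20  15 244] depthpt [ 0.5274 -0.0297  0.0201] onz [ 0.5274 -0.0296  0.02  ]
small top 72 [412.4 256.5] [406 250  14  14 138] depthpt [ 0.5608 -0.2048  0.0236] onz [ 0.5607 -0.2047  0.024 ]
small side 78 [281.8 366.8] [273 356  18  23 332] depthpt [ 0.5604 -0.2107  0.0181] onz [ 0.5604 -0.2171  0.024 ]
pan top 82 [194.4 250.3] [ 165  220   60   61 2838] depthpt [0.5724 0.2256 0.0797] onz [0.5723 0.2255 0.08  ]
pan side 93 [277.1 199.1] [ 249  188   57   24 1047] depthpt [0.5711 0.2189 0.0817] onz [0.5711 0.2226 0.08  ]
```

{"api": "drive_tool", "payload": {
  "motion": [
    [1, 0.4, -0.4, 0, 0, 0, 0],
    [1, 0.8, -0.8, 0, 0, 0, 0],
    [1, 0.85, -0.85, 0, 0, 0, 0],
    [1, 0.85, -0.85, 0, 0, 0, 0],
    [1, 0.85, -0.85, 0, 0, 0, 0]
  ],
  "grip_force": 10
}}

```text
time_s: 0.6
eef_pos: [0.2583, -0.5109, 0.2409]
orientation: [-3.113, -0.421, 0.0]
wrist_force: [0.5, -0.2, -1.0]
finger_gap: 0.583
grasp_force: 0.0
```

{"api": "drive_tool", "payload": {
  "motion": [
    [1, 0.85, -0.85, 0, 0, 0, 0],
    [1, 0.85, -0.85, 0, 0, 0, 0],
    [1, 0.85, -0.85, 0, 0, 0, 0],
    [1, 0.85, -0.85, 0, 0, 0, 0],
    [1, 0.85, -0.85, 0, 0, 0, 0]
  ]
}}

```text
time_s: 1.1
eef_pos: [0.3472, -0.3541, 0.2411]
orientation: [-3.113, -0.421, 0.001]
wrist_force: [1.0, -0.1, 0.7]
finger_gap: 0.129
grasp_force: 0.0
```

{"api": "drive_tool", "payload": {
  "motion": [
    [1, 0.85, -0.85, 0, 0, 0, 0],
    [1, 0.85, -0.85, 0, 0, 0, 0],
    [1, 0.85, -0.85, 0, 0, 0, 0],
    [1, 0.85, -0.85, 0, 0, 0, 0],
    [1, 0.85, -0.85, 0, 0, 0, 0]
  ]
}}

```text
time_s: 1.6
eef_pos: [0.4363, -0.1975, 0.2412]
orientation: [3.113, 0.421, -0.001]
wrist_force: [0.0, -0.1, -0.1]
finger_gap: 0.005
grasp_force: 0.0
```

{"api": "drive_tool", "payload": {
  "motion": [
    [1, 0.85, -0.85, 0.2, 0, 0, 0],
    [1, 0.8, -0.85, 0.8, 0, 0, 0],
    [1, 0.6, -0.6, 0.8, 0, 0, 0],
    [1, 0.3, -0.4, 0.8, 0, 0, 0],
    [1, 0, 0, 0.2, 0, 0, 0]
  ]
}}

```text
time_s: 2.1
eef_pos: [0.4872, -0.0979, 0.155]
orientation: [-3.11, -0.427, 0.006]
wrist_force: [-0.6, -0.4, 0.6]
finger_gap: 0.007
grasp_force: 0.0
```

```bash
python3 - <<'E'
from h import *
snap('wrist'); s=ctrl.get_state(); print(s['joint_positions'].round(3),s['eef_pos'].round(4),s['orientation'].round(4),s['qd'].round(3))
E
ls pics
```

```text
[ 0.355  0.318 -0.329  2.036  0.139  0.813 -1.355] [ 0.4868 -0.0997  0.1553] [-3.1113 -0.4241  0.0064] [ 0.028 -0.036  0.026 -0.021 -0.008  0.041  0.021]
side_0.05.png
top_0.00.png
wrist_2.10.png
```

View pics/wrist_2.10.png

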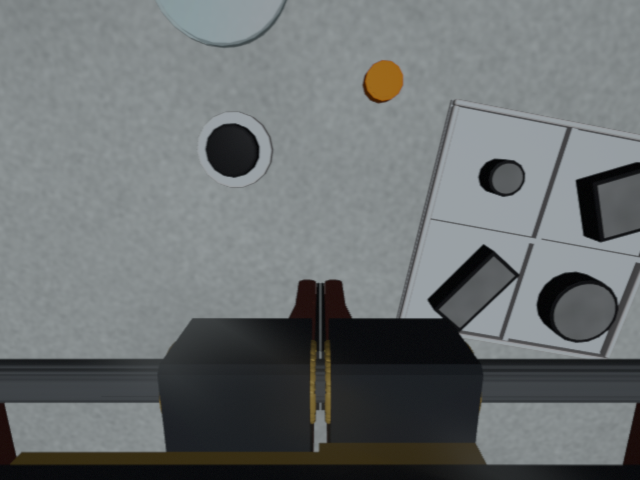

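The wrist view shows the button cap at (232,150), the small sample's top at (507,178), the orange decoy at (384,81), and closed fingertips at (320,285).

```bash
cat > w.py <<'E'
from h import *
def loc(uv,z,cond):
    W=np.load('wrist.npz'); im=W['im']; g=cv2.cvtColor(im,cv2.COLOR_RGB2GRAY).astype(int)
    T=np.eye(4);T[:3,:3]=R.from_rotvec(W['o']).as_matrix();T[:3,3]=W['p']
    c,st=blob(cond(g),uv); o,v=ray('wrist',c,T); d=W['d'][uv[1],uv[0]]
    print(c.round(1),st,'onz',onz(o,v,z).round(4),'depthpt',(o+v*d).round(4)); return onz(o,v,z)
def delta(p):
    s=ctrl.get_state(); print('eef',s['eef_pos'].round(4),'tool units',(R.from_rotvec(s['orientation']).inv().apply(p-s['eef_pos'])/.03).round(3))
E
python3 - <<'E'
from w import *
W=np.load('wrist.npz');g=cv2.cvtColor(W['im'],cv2.COLOR_RGB2GRAY);print(g[150,232],g[178,507],g[178,485])
p=loc((232,150),.0205,lambda g:g<80); q=loc((507,178),.024,lambda g:(g>70)&(g<135))
p[2]=.019+.0205;delta(p)
E
```

```text
29 91 5
[232.2 149.8] [ 206  124   53   54 2244] onz [ 0.5304 -0.0252  0.0205] depthpt [ 0.5304 -0.0252  0.0206]
[507. 178.] [493 164  29  29 682] onz [ 0.5625 -0.207   0.024 ] depthpt [ 0.5625 -0.2065  0.0249]
eef [ 0.4868 -0.0997  0.1553] tool units [ 2.081 -1.995  3.855]
```

{"api": "drive_tool", "payload": {
  "motion": [
    [1, 0.5, -0.5, 0.4, 0, 0, 0],
    [1, 0.6, -0.6, 0.7, 0, 0, 0],
    [1, 0.5, -0.5, 0.7, 0, 0, 0],
    [1, 0.4, -0.3, 0.7, 0, 0, 0],
    [1, 0, 0, 0.4, 0, 0, 0]
  ]
}}

```text
time_s: 2.65
eef_pos: [0.5318, -0.0292, 0.0701]
orientation: [-3.113, -0.423, -0.001]
wrist_force: [-0.5, -0.2, 0.1]
finger_gap: 0.009
grasp_force: 0.0
```

{"api": "drive_tool", "payload": {
  "motion": [
    [1, 0, 0, 0, 0, 0, 0],
    [1, 0, 0, 0, 0, 0, 0]
  ]
}}

```text
time_s: 2.85
eef_pos: [0.5307, -0.0315, 0.0711]
orientation: [3.113, 0.417, -0.0]
wrist_force: [0.2, -0.8, -0.2]
finger_gap: 0.005
grasp_force: 0.0
```

```bash
python3 - <<'E'
from w import *
delta(np.array([.530,-.025,.0395])); print(ctrl.get_state()['orientation'],ctrl.get_state()['wrist_force'])
E
```

```text
eef [ 0.5307 -0.0315  0.0711] tool units [ 0.034 -0.215  1.052]
[ 3.11270477e+00  4.17389328e-01 -1.54318454e-04] [ 0.2378652  -0.7736417  -0.17281677]
```

{"api": "drive_tool", "payload": {
  "motion": [
    [1, 0, -0.2, 0.2, 0, 0, 0],
    [1, 0, 0, 0.3, 0, 0, 0],
    [1, 0, 0, 0.25, 0, 0, 0],
    [1, 0, 0, 0.15, 0, 0, 0],
    [1, 0, 0, 0, 0, 0, 0]
  ]
}}

```text
time_s: 3.35
eef_pos: [0.5287, -0.0239, 0.0425]
orientation: [-3.113, -0.421, 0.003]
wrist_force: [0.0, -0.5, 0.3]
finger_gap: 0.003
grasp_force: 0.0
```

{"api": "drive_tool", "payload": {
  "motion": [
    [1, 0, 0, 0.08, 0, 0, 0],
    [1, 0, 0, 0.08, 0, 0, 0],
    [1, 0, 0, 0, 0, 0, 0]
  ]
}}

```text
time_s: 3.65
eef_pos: [0.5295, -0.0238, 0.0386]
orientation: [3.113, 0.421, 0.0]
wrist_force: [-0.3, -0.7, 2.2]
finger_gap: 0.003
grasp_force: 1.4
```

{"api": "drive_tool", "payload": {
  "motion": [
    [1, 0, 0, 0.08, 0, 0, 0],
    [1, 0, 0, 0.05, 0, 0, 0],
    [1, 0, 0, 0, 0, 0, 0]
  ]
}}

```text
time_s: 3.95
eef_pos: [0.5296, -0.0238, 0.0351]
orientation: [3.113, 0.421, 0.001]
wrist_force: [-1.9, 0.7, 6.2]
finger_gap: 0.006
grasp_force: 3.4
```

{"api": "drive_tool", "payload": {
  "motion": [
    [1, 0, 0, 0.05, 0, 0, 0],
    [1, 0, 0, 0, 0, 0, 0]
  ]
}}

```text
time_s: 4.15
eef_pos: [0.5297, -0.0238, 0.0348]
orientation: [3.112, 0.421, 0.001]
wrist_force: [-5.7, -0.5, 20.5]
finger_gap: 0.007
grasp_force: 10.6
```

Force has shot past 5 N against the stop, so the button is fully down. Retracting.

{"api": "drive_tool", "payload": {
  "motion": [
    [1, 0, 0, -0.3, 0, 0, 0],
    [1, 0, 0, -0.6, 0, 0, 0],
    [1, 0, 0, -0.9, 0, 0, 0],
    [1, 0, 0, -0.9, 0, 0, 0],
    [1, 0, 0, -0.6, 0, 0, 0]
  ]
}}

```text
time_s: 4.65
eef_pos: [0.5299, -0.0238, 0.1337]
orientation: [3.113, 0.421, 0.003]
wrist_force: [-0.4, 0.6, 0.3]
finger_gap: 0.007
grasp_force: 0.0
```

```bash
python3 - <<'E'
from w import *
snap('wrist'); delta(np.array([.5618,-.206,.14]))
W=np.load('wrist.npz'); T=np.eye(4);T[:3,:3]=R.from_rotvec(W['o']).as_matrix();T[:3,3]=W['p']
c=ctrl.camera_params('wrist'); H=np.linalg.inv(T@c['hand_eye'])
x=H@np.array([.530,-.0245,.0205,1]); uv,_=cv2.projectPoints(np.array([[x[0],-x[1],-x[2]]]),np.zeros(3),np.zeros(3),c['intrinsics'],c['dist']); u,v=uv[0,0].astype(int); print(u,v)
o,r=ray('wrist',(u,v),T); print(o+r*np.median(W['d'][v-6:v+4,u-6:u+6]))
E
```

```text
eef [ 0.5313 -0.0237  0.136 ] tool units [-0.634  6.129 -0.127]
320 247
[ 0.53097307 -0.02412994  0.02203727]
```

{"api": "drive_tool", "payload": {
  "motion": [
    [1, 0, 0.5, 0, 0, 0, 0],
    [1, 0, 0.9, 0, 0, 0, 0],
    [1, 0, 0.9, 0, 0, 0, 0],
    [1, 0, 0.8, 0, 0, 0, 0],
    [1, 0, 0.5, 0, 0, 0, 0]
  ]
}}

```text
time_s: 5.2
eef_pos: [0.5574, -0.1313, 0.1305]
orientation: [3.113, 0.416, -0.004]
wrist_force: [0.4, 0.6, -0.2]
finger_gap: 0.002
grasp_force: 0.0
```

{"api": "drive_tool", "payload": {
  "motion": [
    [1, -0.6, 0.2, 0, 0, 0, 0],
    [1, -0.6, 0, 0, 0, 0, 0],
    [1, 0, 0, 0, 0, 0, 0],
    [1, 0, 0, 0, 0, 0, 0],
    [1, 0, 0, 0, 0, 0, 0]
  ]
}}

```text
time_s: 5.7
eef_pos: [0.5258, -0.1427, 0.132]
orientation: [-3.113, -0.422, -0.001]
wrist_force: [-0.0, 0.1, -0.2]
finger_gap: 0.006
grasp_force: 0.0
```

```bash
python3 - <<'E'
from w import *
snap('wrist'); s=ctrl.get_state();print(s['time_s']); delta(np.array([.5615,-.206,.073]))
W=np.load('wrist.npz'); T=np.eye(4);T[:3,:3]=R.from_rotvec(W['o']).as_matrix();T[:3,3]=W['p']
c=ctrl.camera_params('wrist'); H=np.linalg.inv(T@c['hand_eye'])
x=H@np.array([.5615,-.206,.024,1]); uv,_=cv2.projectPoints(np.array([[x[0],-x[1],-x[2]]]),np.zeros(3),np.zeros(3),c['intrinsics'],c['dist']); print(uv)
u,v=uv[0,0].astype(int)
g=cv2.cvtColor(W['im'],cv2.COLOR_RGB2GRAY);print(g[v-35:v+36:7,u-35:u+36:7])
loc((u,v),.024,lambda g:(g>65)&(g<135))
E
```

```text
5.75
eef [ 0.5258 -0.1426  0.1321] tool units [0.583 2.354 1.969]
[[[430.77217209 222.98692733]]]
[[161 161 161 161 161 161 161 161 161 161 161]
 [161 161 161 161 161 161 161 161 161 161 161]
 [161 161 161 130   7   3 144 161 161 161 161]
 [161 161 126   7  28  88  89  25 161 161 161]
 [161 161   9  26  91  91  92  95 128 161 161]
 [161 161  23  42  93  93  94  97 105 161 161]
 [161 161 162  23  94  93  94  97 160 161 161]
 [161 161 162 161  29  90  77 138 161 161 161]
 [161 161 161 161 161 161 161 161 161 161 161]
 [161 161 161 161 161 161 161 161 161 160 161]
 [161 161 161 161 161 161 161 161 161 161 161]]
[432.6 221.9] [417 207  32  31 772] onz [ 0.5625 -0.2069  0.024 ] depthpt [ 0.5624 -0.207   0.0236]
```

{"api": "drive_tool", "payload": {
  "motion": [
    [1, 0.2, 0.6, 0, 0, 0, 0],
    [1, 0.2, 0.8, 0, 0, 0, 0],
    [1, 0.2, 0.7, 0, 0, 0, 0],
    [1, 0, 0.3, 0, 0, 0, 0],
    [1, 0, 0, 0.3, 0, 0, 0]
  ]
}}

```text
time_s: 6.25
eef_pos: [0.5625, -0.209, 0.1236]
orientation: [3.112, 0.418, 0.003]
wrist_force: [-0.0, -0.3, -0.4]
finger_gap: 0.006
grasp_force: 0.0
```

{"api": "drive_tool", "payload": {
  "motion": [
    [1, 0, 0, 0.6, 0, 0, 0],
    [1, 0, 0, 0.6, 0, 0, 0],
    [1, 0, 0, 0.4, 0, 0, 0],
    [1, 0, 0, 0, 0, 0, 0],
    [1, 0, 0, 0, 0, 0, 0]
  ]
}}

```text
time_s: 6.75
eef_pos: [0.5614, -0.2072, 0.0752]
orientation: [-3.113, -0.422, 0.0]
wrist_force: [-0.4, 0.1, 1.2]
finger_gap: 0.008
grasp_force: 0.0
```

```bash
python3 - <<'E'
from w import *
delta(np.array([.562,-.2065,.073]))
E
```

```text
eef [ 0.5614 -0.2072  0.0752] tool units [ 0.026 -0.018  0.073]
```

Within a millimetre; trim height by 2 mm and hold for about 2.8 s.

{"api": "drive_tool", "payload": {
  "motion": [
    [1, 0, 0, 0.06, 0, 0, 0],
    [1, 0, 0, 0, 0, 0, 0],
    [1, 0, 0, 0, 0, 0, 0],
    [1, 0, 0, 0, 0, 0, 0],
    [1, 0, 0, 0, 0, 0, 0]
  ]
}}

```text
time_s: 7.25
eef_pos: [0.5615, -0.208, 0.0736]
orientation: [3.113, 0.421, 0.001]
wrist_force: [-0.7, 0.4, -1.0]
finger_gap: 0.004
grasp_force: 0.0
```

{"api": "drive_tool", "payload": {
  "motion": [
    [1, 0, 0, 0, 0, 0, 0],
    [1, 0, 0, 0, 0, 0, 0],
    [1, 0, 0, 0, 0, 0, 0],
    [1, 0, 0, 0, 0, 0, 0],
    [1, 0, 0, 0, 0, 0, 0]
  ]
}}

```text
time_s: 7.75
eef_pos: [0.5614, -0.2079, 0.0733]
orientation: [-3.113, -0.421, 0.0]
wrist_force: [0.8, -0.9, -0.6]
finger_gap: 0.007
grasp_force: 0.0
```

{"api": "drive_tool", "payload": {
  "motion": [
    [1, 0, 0, 0, 0, 0, 0],
    [1, 0, 0, 0, 0, 0, 0],
    [1, 0, 0, 0, 0, 0, 0],
    [1, 0, 0, 0, 0, 0, 0],
    [1, 0, 0, 0, 0, 0, 0]
  ]
}}

```text
time_s: 8.25
eef_pos: [0.5614, -0.2079, 0.0734]
orientation: [3.113, 0.421, 0.0]
wrist_force: [-0.2, 0.1, -0.5]
finger_gap: 0.004
grasp_force: 0.0
```

{"api": "drive_tool", "payload": {
  "motion": [
    [1, 0, 0, 0, 0, 0, 0],
    [1, 0, 0, 0, 0, 0, 0],
    [1, 0, 0, 0, 0, 0, 0],
    [1, 0, 0, 0, 0, 0, 0],
    [1, 0, 0, 0, 0, 0, 0]
  ]
}}

```text
time_s: 8.75
eef_pos: [0.5614, -0.2079, 0.0733]
orientation: [-3.113, -0.421, 0.0]
wrist_force: [0.4, 0.4, 0.6]
finger_gap: 0.005
grasp_force: 0.0
```

{"api": "drive_tool", "payload": {
  "motion": [
    [1, 0, 0, 0, 0, 0, 0],
    [1, 0, 0, 0, 0, 0, 0],
    [1, 0, 0, 0, 0, 0, 0],
    [1, 0, 0, 0, 0, 0, 0],
    [1, 0, 0, 0, 0, 0, 0]
  ]
}}

```text
time_s: 9.25
eef_pos: [0.5614, -0.2079, 0.0734]
orientation: [-3.113, -0.421, 0.0]
wrist_force: [0.2, 0.2, 0.4]
finger_gap: 0.001
grasp_force: 0.0
```

{"api": "drive_tool", "payload": {
  "motion": [
    [1, 0, 0, 0, 0, 0, 0],
    [1, 0, 0, 0, 0, 0, 0],
    [1, 0, 0, 0, 0, 0, 0],
    [1, 0, 0, 0, 0, 0, 0],
    [1, 0, 0, 0, 0, 0, 0]
  ]
}}

```text
time_s: 9.75
eef_pos: [0.5614, -0.2079, 0.0734]
orientation: [3.113, 0.421, 0.0]
wrist_force: [0.4, 0.4, 0.1]
finger_gap: 0.004
grasp_force: 0.0
```

{"api": "drive_tool", "payload": {
  "motion": [
    [1, 0, 0, -0.5, 0, 0, 0],
    [1, 0, 0, -0.9, 0, 0, 0],
    [1, 0, 0, -0.9, 0, 0, 0],
    [1, 0, 0, -0.9, 0, 0, 0],
    [1, 0.2, -0.5, -0.8, 0, 0, 0]
  ]
}}

```text
time_s: 10.25
eef_pos: [0.563, -0.1943, 0.196]
orientation: [3.112, 0.415, 0.002]
wrist_force: [1.2, -1.2, -0.0]
finger_gap: 0.006
grasp_force: 0.0
```

{"api": "drive_tool", "payload": {
  "motion": [
    [1, 0.2, -0.9, -0.3, 0, 0, 0],
    [1, 0.2, -1, 0, 0, 0, 0],
    [1, 0.2, -1, 0, 0, 0, 0],
    [1, 0.2, -1, 0, 0, 0, 0],
    [1, 0.2, -1, 0, 0, 0, 0]
  ]
}}

```text
time_s: 10.75
eef_pos: [0.553, -0.0409, 0.2037]
orientation: [3.113, 0.421, 0.002]
wrist_force: [-0.0, 0.1, -0.1]
finger_gap: 0.003
grasp_force: 0.0
```

{"api": "drive_tool", "payload": {
  "motion": [
    [1, 0.2, -1, 0, 0, 0, 0],
    [1, 0.2, -1, 0, 0, 0, 0],
    [1, 0.2, -1, 0, 0, 0, 0],
    [1, 0.2, -0.8, 0, 0, 0, 0],
    [1, 0.2, -0.5, 0, 0, 0, 0]
  ]
}}

```text
time_s: 11.25
eef_pos: [0.5474, 0.0927, 0.2037]
orientation: [-3.112, -0.425, -0.002]
wrist_force: [-0.1, -0.1, 0.1]
finger_gap: 0.004
grasp_force: 0.0
```

{"api": "drive_tool", "payload": {
  "motion": [
    [1, 0, -0.3, 0, 0, 0, 0],
    [1, 0, 0, 0, 0, 0, 0],
    [1, 0, 0, 0, 0, 0, 0],
    [1, 0, 0, 0, 0, 0, 0]
  ]
}}

```text
time_s: 11.65
eef_pos: [0.5455, 0.0974, 0.2025]
orientation: [3.113, 0.418, -0.0]
wrist_force: [-0.3, 0.0, -0.0]
finger_gap: 0.007
grasp_force: 0.0
```

```bash
python3 - <<'E'
from w import *
snap('wrist'); print(ctrl.get_state()['joint_positions'].round(2)); delta(np.array([.572,.2245,.129]))
E
ls pics
```

```text
[ 0.05  0.35 -0.42  1.86  0.17  0.96 -1.75]
eef [0.5455 0.0975 0.2024] tool units [ 1.97  -3.852  2.444]
side_0.05.png
top_0.00.png
wrist_11.65.png
wrist_2.10.png
wrist_4.65.png
wrist_5.70.png
```

View pics/wrist_11.65.png

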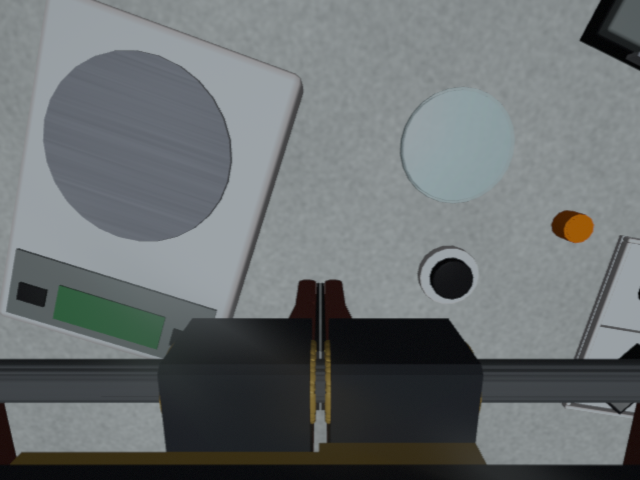

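The wrist view shows the pan's disc centred near (137,145), clear of the fingers; the button has its black cap up at (452,278).

```bash
python3 - <<'E'
from w import *
W=np.load('wrist.npz');T=np.eye(4);T[:3,:3]=R.from_rotvec(W['o']).as_matrix();T[:3,3]=W['p']
g=cv2.cvtColor(W['im'],cv2.COLOR_RGB2GRAY).astype(int);print(g[145,137],g[40,80],g[220,60])
m=cv2.morphologyEx((g<g[145,137]+25).astype(np.uint8),cv2.MORPH_CLOSE,np.ones((5,5)))
c,st=blob(m,(137,145));print(c,st)
o,v=ray('wrist',c,T);p=onz(o,v,.08);print(p,o+v*W['d'][145,137])
o,v=ray('wrist',(452,278),T);print('button',o+v*W['d'][278,452])
p[2]=.129;delta(p)
E
```

```text
109 157 157
[137.17553625 145.26371211] [   43    50   189   191 28205]
[0.57746153 0.22603185 0.08      ] [0.57739865 0.22623224 0.07951982]
button [ 0.53200988 -0.02229833  0.02250162]
eef [0.5455 0.0975 0.2024] tool units [ 2.159 -3.853  2.444]
```

{"api": "drive_tool", "payload": {
  "motion": [
    [1, 0, -0.6, 0, 0, 0, 0],
    [1, 0, -0.9, 0, 0, 0, 0],
    [1, 0, -0.9, 0, 0, 0, 0],
    [1, 0, -0.9, 0, 0, 0, 0],
    [1, 0, -0.5, 0, 0, 0, 0]
  ]
}}

```text
time_s: 12.2
eef_pos: [0.5145, 0.2104, 0.2025]
orientation: [-3.112, -0.423, 0.0]
wrist_force: [0.2, 0.6, 0.2]
finger_gap: 0.004
grasp_force: 0.0
```

{"api": "drive_tool", "payload": {
  "motion": [
    [1, 0, 0, 0, 0, 0, 0],
    [1, 0, 0, 0, 0, 0, 0],
    [1, 0, 0, 0, 0, 0, 0],
    [1, 0, 0, 0, 0, 0, 0],
    [1, 0, 0, 0, 0, 0, 0]
  ]
}}

```text
time_s: 12.7
eef_pos: [0.5154, 0.2078, 0.2023]
orientation: [3.113, 0.418, -0.0]
wrist_force: [-0.3, 0.3, -0.3]
finger_gap: 0.005
grasp_force: 0.0
```

```bash
python3 - <<'E'
from w import *
snap('wrist')
W=np.load('wrist.npz');T=np.eye(4);T[:3,:3]=R.from_rotvec(W['o']).as_matrix();T[:3,3]=W['p']
g=cv2.cvtColor(W['im'],cv2.COLOR_RGB2GRAY).astype(int)
m=cv2.morphologyEx(((g<134)&(g>80)).astype(np.uint8),cv2.MORPH_CLOSE,np.ones((5,5)))
c,st=blob(m,(320,140));print(c,st)
o,v=ray('wrist',c,T);p=onz(o,v,.08);print(p)
delta(np.array([.5745,.2253,.129]))
E
```

```text
[315.63188406 145.66247987] [  223    51   186   191 27945]
[0.57722243 0.22691447 0.08      ]
eef [0.5153 0.208  0.2023] tool units [ 2.054 -0.035  2.444]
```

{"api": "drive_tool", "payload": {
  "motion": [
    [1, 0.5, 0, 0, 0, 0, 0],
    [1, 0.7, -0.05, 0, 0, 0, 0],
    [1, 0.6, 0, 0, 0, 0, 0],
    [1, 0.25, 0, 0.2, 0, 0, 0],
    [1, 0, 0, 0.6, 0, 0, 0]
  ]
}}

```text
time_s: 13.25
eef_pos: [0.5757, 0.227, 0.1791]
orientation: [-3.112, -0.419, -0.005]
wrist_force: [0.2, 0.6, 0.7]
finger_gap: 0.006
grasp_force: 0.0
```

{"api": "drive_tool", "payload": {
  "motion": [
    [1, 0, 0, 0.7, 0, 0, 0],
    [1, 0, 0, 0.6, 0, 0, 0],
    [1, 0, 0, 0.3, 0, 0, 0],
    [1, 0, 0, 0, 0, 0, 0],
    [1, 0, 0, 0, 0, 0, 0]
  ]
}}

```text
time_s: 13.75
eef_pos: [0.5741, 0.2267, 0.1308]
orientation: [-3.113, -0.421, -0.001]
wrist_force: [0.1, -0.0, 0.2]
finger_gap: 0.001
grasp_force: 0.0
```

```bash
python3 - <<'E'
from w import *
delta(np.array([.5752,.2258,.129]))
E
```

```text
eef [0.5741 0.2267 0.1308] tool units [0.028 0.037 0.06 ]
```

Good. Hold about 3 s.

{"api": "drive_tool", "payload": {
  "motion": [
    [1, 0.03, 0.03, 0.05, 0, 0, 0],
    [1, 0, 0, 0, 0, 0, 0],
    [1, 0, 0, 0, 0, 0, 0],
    [1, 0, 0, 0, 0, 0, 0],
    [1, 0, 0, 0, 0, 0, 0]
  ]
}}

```text
time_s: 14.25
eef_pos: [0.5751, 0.2259, 0.129]
orientation: [-3.113, -0.421, -0.0]
wrist_force: [0.5, -0.1, -0.0]
finger_gap: 0.004
grasp_force: 0.0
```

{"api": "drive_tool", "payload": {
  "motion": [
    [1, 0, 0, 0, 0, 0, 0],
    [1, 0, 0, 0, 0, 0, 0],
    [1, 0, 0, 0, 0, 0, 0],
    [1, 0, 0, 0, 0, 0, 0],
    [1, 0, 0, 0, 0, 0, 0]
  ]
}}

```text
time_s: 14.75
eef_pos: [0.5751, 0.2259, 0.1289]
orientation: [-3.113, -0.421, -0.0]
wrist_force: [0.5, -0.2, -0.2]
finger_gap: 0.003
grasp_force: 0.0
```

{"api": "drive_tool", "payload": {
  "motion": [
    [1, 0, 0, 0, 0, 0, 0],
    [1, 0, 0, 0, 0, 0, 0],
    [1, 0, 0, 0, 0, 0, 0],
    [1, 0, 0, 0, 0, 0, 0],
    [1, 0, 0, 0, 0, 0, 0]
  ]
}}

```text
time_s: 15.25
eef_pos: [0.5751, 0.2259, 0.1288]
orientation: [3.113, 0.421, -0.0]
wrist_force: [-0.8, 0.3, -0.7]
finger_gap: 0.006
grasp_force: 0.0
```

{"api": "drive_tool", "payload": {
  "motion": [
    [1, 0, 0, 0, 0, 0, 0],
    [1, 0, 0, 0, 0, 0, 0],
    [1, 0, 0, 0, 0, 0, 0],
    [1, 0, 0, 0, 0, 0, 0],
    [1, 0, 0, 0, 0, 0, 0]
  ]
}}

```text
time_s: 15.75
eef_pos: [0.5751, 0.2259, 0.1288]
orientation: [3.113, 0.421, 0.0]
wrist_force: [-0.2, -0.6, 0.4]
finger_gap: 0.003
grasp_force: 0.0
```

{"api": "drive_tool", "payload": {
  "motion": [
    [1, 0, 0, 0, 0, 0, 0],
    [1, 0, 0, 0, 0, 0, 0],
    [1, 0, 0, 0, 0, 0, 0],
    [1, 0, 0, 0, 0, 0, 0],
    [1, 0, 0, 0, 0, 0, 0]
  ]
}}

```text
time_s: 16.25
eef_pos: [0.5751, 0.2259, 0.1289]
orientation: [3.113, 0.421, 0.0]
wrist_force: [-0.2, 0.3, -0.2]
finger_gap: 0.003
grasp_force: 0.0
```

{"api": "drive_tool", "payload": {
  "motion": [
    [1, 0, 0, 0, 0, 0, 0],
    [1, 0, 0, 0, 0, 0, 0],
    [1, 0, 0, 0, 0, 0, 0],
    [1, 0, 0, 0, 0, 0, 0],
    [1, 0, 0, 0, 0, 0, 0]
  ]
}}

```text
time_s: 16.75
eef_pos: [0.5751, 0.2259, 0.1289]
orientation: [3.113, 0.421, 0.0]
wrist_force: [0.4, -0.1, 0.6]
finger_gap: 0.004
grasp_force: 0.0
```

```bash
python3 - <<'E'
from w import *
snap('side'); s=ctrl.get_state(); print(s['time_s'],s['eef_pos'],abs(s['qd']).max())
E
ls pics
```

```text
16.8 [0.57508443 0.22588365 0.12885864] 0.0017072570746287999
side_0.05.png
side_16.75.png
top_0.00.png
wrist_11.65.png
wrist_12.70.png
wrist_2.10.png
wrist_4.65.png
wrist_5.70.png
```

View pics/side_16.75.png

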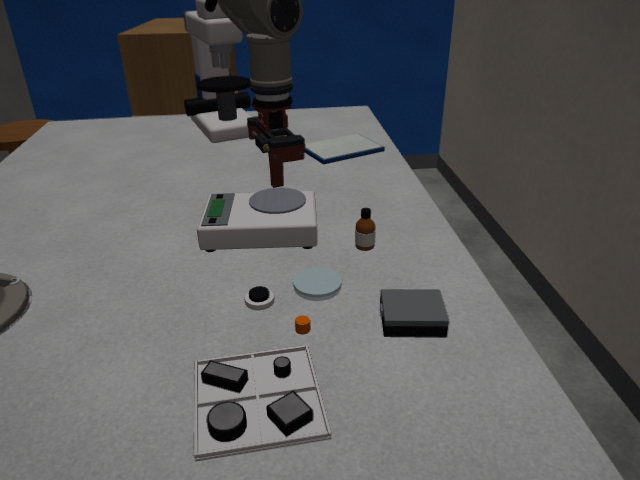

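The fingertips at (277,186) hang above the pan's middle at (278,200), and everything else is where it was at the start.

```bash
python3 -c "
from plant import ctrl
print(ctrl.sign_off())"
```

```text
the job is handed in; nothing more can be done
None
```

I pressed the call button fully down and it came back up. I then pointed for over two seconds each at the small round sample and the pan's middle, and handed the job in with the arm at rest over the pan; the final picture shows nothing else moved.

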